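Open the touch-latch cupboard

ROBOT

A 6-joint arm with a two-finger parallel gripper is mounted at the origin on a cart in front of the work surface, level with it; the furniture and walls round the work are solid. World frame = base frame: x ahead of the robot, y to its left, z up, the work surface at z = 0. Lengths are in m, angles in degrees, forces in N, time in s.
With the tool pointing down it reaches from about 0.3 to 0.825 m from the base axis. Payload 5.4 kg.
Tool frame: the origin (TCP) lies at the very end of the fingers, on their centre line; the grasp point (between the pads) lies ctrl.hold_point_z behind it (ctrl.hold_point_z is the distance from the TCP to the grasp point, in m); z points along the fingers, y is the line along which they close (so a half turn about z gives the same grasp; the last joint's range is limited). The gripper opens to 92 mm and grips with 3 to 60 N. Pads are 20 mm wide; open, the fingers measure 128 mm over their backs; the gripper's body (75 mm by 189 mm) begins 69 mm behind the grasp point.
Start: joints at [61.243, 9.076, 91.501, -0, 79.423, -12.038], TCP at [0.165, 0.551, 0.215] pointing down, gripper open.
Joint ranges: [-166.64, 166.64], [-54.1, 131.32], [10.49, 154.53], [-73.88, 253.88], [9.74, 151.15], [-171.62, 171.62]. Speed limits (degrees/s): [147.25, 147.25, 180, 180, 180, 180].

INTERFACE

Orientations are given as a 3x3 rotation matrix whose columns are the frame's x, y, z axes.
In Python, from workcell import ctrl gives the robot as it stands.
- The arm moves only by the shell command python3 -m inch 'ROWS' [FORCE]. ROWS is JSON, a list of rows, each a list of 7 numbers: the shift along the tool's x, y, z in cm, then the turn, a rotation vector about the tool's x, y, z in degrees, then the opening, from 0 (shut) to 1 (fully open). A call has exactly 5 rows; each row shifts and turns the commanded pose from where the row before left it, along the tool's axes as they then stand; what a row does not reach is not made up. A row lasts 1/8 s, in which the tool goes at most 62.5 mm and 10.7 degrees, less where a joint would pass 70% of its speed; a pose out of reach is approached as far as the arm can. A call with a gripper value outside its range is refused whole. The fingers move at their own pace and stop on an object; FORCE is the grip in N (left out, the last holds). Time passes only in rows, so rows that do not move let the fingers close, or fill a call up. It gives the time, the measured TCP pose, the force, the opening and the grip force at its end, in the units of the state.
- ctrl.read_state(): the state, without advancing time (a new reading comes with each control period).
- ctrl.get_image(name): name is "scene" or "top"; returns the picture (400x640x3 uint8, blue, green, red); there is no depth.
- ctrl.camera_model(name): a dict with "mtx" (3x3 intrinsics, pixels), "eye" and "rotation" of the camera in the world. Camera axes: x right, y down, z forward; pixel columns grow to the right and rows downward; lengths in m; the calibration is good to about 2 mm. A picture is of the moment at which its call begins. camera_model takes no time and is no camera call.
- ctrl.hand_in(): hands the job in; it is judged then, once.
The state is a dict: "t": time; "joint_positions": joint angles; "qvel": joint speeds; "tau": joint torques, N m; "ee_pos": TCP position; "eef_rot": TCP orientation; "ft_force": force on the tool from outside, world axes, zero at the start; "moment": the same for the moment, N m; "width": opening from 0.0 (shut) to 1.0 (fully open); "gripper_force": force on a finger pad.
Only numpy, scipy, OpenCV 4.12 (cv2) and the standard library are available. Lean on these libraries where they do the work, as an engineer would, in place of code of your own. Each camera call takes 0.05 s, during which the arm holds its last target. There are 200 camera calls.

TASK

Open the taller of the two small bench cupboards, which has no handle: press its door in by the round disc until the catch lets go, then back off so that the spring pushes the door ajar by itself. Then push the door from its inner side until it stands wide open, about square to the cupboard's front or farther. Leave the low cupboard shut and do not lift or shift the other things on the bench.

Things in the scene. Friction and masses are not known exactly. Their poses are not given: they have to be found in the camera images.
- tall_cupboard: taller cupboard, fixed: grey box 110 deep (x) x 160 wide (y) x 190 high, a white door over its front, no handle. Origin: centre of its underside on the bench; -x its front, z up. Shut door: outer face at x = -0.076, inner face x = -0.062 (14 thick, 7 gap to the box), y = -0.080 to 0.080, z = 0.022 to 0.188. Hinge at y = +0.078 (left, seen from the robot), free edge at y = -0.080
- tall_door (a joint): door angle: 0 shut and latched, negative pressed in (stop -0.045), grows as the free edge swings out to the robot (stop 1.75). Pressing it in to the stop, 4 to 6 mm at the disc (about 4 N until the stop), frees the catch; as the finger backs off the spring pushes the door to about 0.6 rad. From there it is damped and stays where it is left. It does not latch again
- tall_press (a point): centre of the front of the round dark metal disc (28 across, 1.5 proud) on the outer face of the tall cupboard's door: 133 mm from the hinge axis, 23 mm from the free edge, 30 mm below the door's top edge; moves with the door; its -x is the outward normal of the door
- tall_inner (a point): point on the inner face of the tall cupboard's door, 120 mm from the hinge axis and 30 mm below the top edge; moves with the door; its +x is the inward normal
- tall_hinge (a point): point on the vertical hinge axis of the tall cupboard's door (x = -0.058, y = 0.078 in the cupboard's frame), 190 mm above the bench; axes as the cupboard's
- low_cupboard: the lower cupboard, fixed: like the other but 120 high and with the hinge on its other side (y = -0.078). Origin: centre of its underside, -x its front. Two bottles stand on it. To be left shut
- low_door (a joint): angle of the low cupboard's door, same kind of touch latch; 0 shut, grows as it opens; stays shut
- reagent_0: dropper bottle 28 x 28 x 74 with an orange cap, on the low cupboard; origin at the centre of its underside; leave alone
- reagent_2: brown dropper bottle 28 x 28 x 69, on the low cupboard; origin at the centre of its underside; leave alone
- sample_bottle: white bottle, 71 across, 148 high, on the bench between the cupboards; origin at the centre of its underside; leave alone
- cell_b: clear square sample cell 28 x 28 x 66, on the bench; origin at the centre of its underside; leave alone
- packet_box: open carton of packets 108 x 62 x 58, on the bench at the left; origin at the centre of its underside; leave alone

How it is judged:
By the outcome, as a careful person would: the job done as asked, in the order asked, and still so for the second after the job is handed in, with the robot touching nothing.
It also fails if it takes over 43 s, if anything falls off the work surface, if the arm or the gripper's body presses on something with over 40 N, if the wrist force passes 120 N, or if a joint passes its speed limit or range.

## Working session

There is one attempt and no reset: what is moved stays moved. The work goes in short steps, Python scripts to look and compute and a shell command to move; the robot and the scene stay as the last step left them, time stands still between calls to the robot, and variables do not carry over. Pictures are saved under pics/ and viewed, at most 10 in all, crops included, and the job is handed in when it is done.

```bash
mkdir -p pics; python3 - <<'E'
from workcell import ctrl
import cv2,numpy as np
for n in("scene","top"):
    cv2.imwrite(f"pics/{n}0.png",ctrl.get_image(n)); m=ctrl.camera_model(n); print(n,np.round(m["mtx"],1).tolist(),np.round(m["eye"],3),np.round(m["rotation"],3).tolist())
s=ctrl.read_state(); print(s["t"],s["ee_pos"],np.round(s["eef_rot"],3).tolist(),ctrl.hold_point_z)
E
```

```text
scene [[500.5, 0.0, 328.8], [0.0, 500.5, 201.7], [0.0, 0.0, 1.0]] [-0.456 -0.488  1.241] [[0.392, -0.649, 0.652], [-0.92, -0.272, 0.283], [-0.007, -0.71, -0.704]]
top [[404.5, 0.0, 318.1], [0.0, 404.5, 201.4], [0.0, 0.0, 1.0]] [ 0.282 -0.042  1.578] [[0.015, -0.982, 0.19], [-1.0, -0.019, -0.018], [0.021, -0.189, -0.982]]
0.1 [0.16515081 0.55020972 0.21374092] [[-0.958, 0.288, -0.001], [0.288, 0.958, -0.001], [0.0, -0.002, -1.0]] 0.0187
```

View pics/scene0.png

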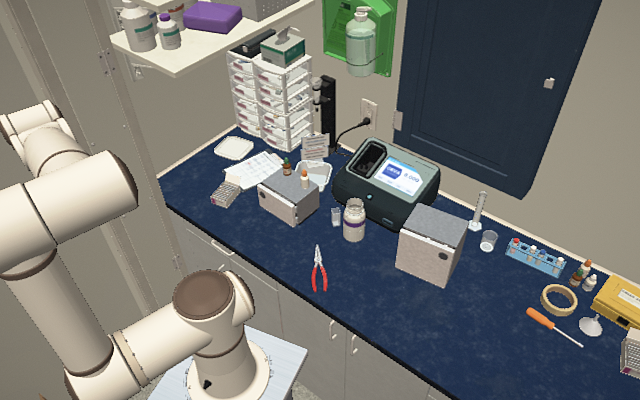

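View pics/top0.png

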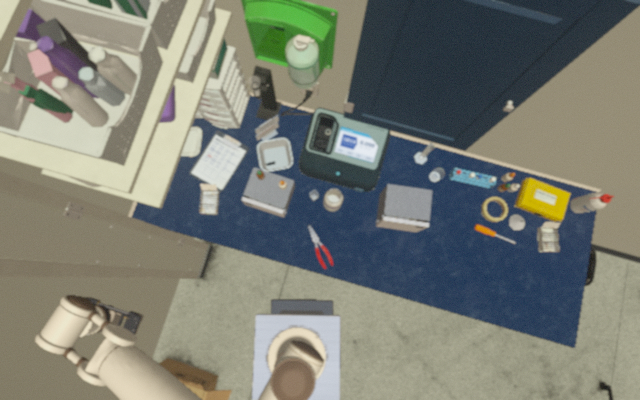

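The tall cupboard is on the right: around (430,245) in the scene view and (404,208) in the top view. The low cupboard is at (288,195) in the scene view. I'll zoom in on the tall one.

```bash
python3 - <<'E'
import cv2,numpy as np
a=cv2.imread("pics/scene0.png")[195:295,385:480]; b=cv2.imread("pics/top0.png")[175:240,365:445]
a=cv2.resize(a,(380,400),interpolation=cv2.INTER_CUBIC); b=cv2.resize(b,(400,325),interpolation=cv2.INTER_CUBIC)
o=np.zeros((400,790,3),np.uint8); o[:,:380]=a; o[:325,390:]=b
cv2.imwrite("pics/crop0.png",o)
E
```

```text
(no output)
```

View pics/crop0.png

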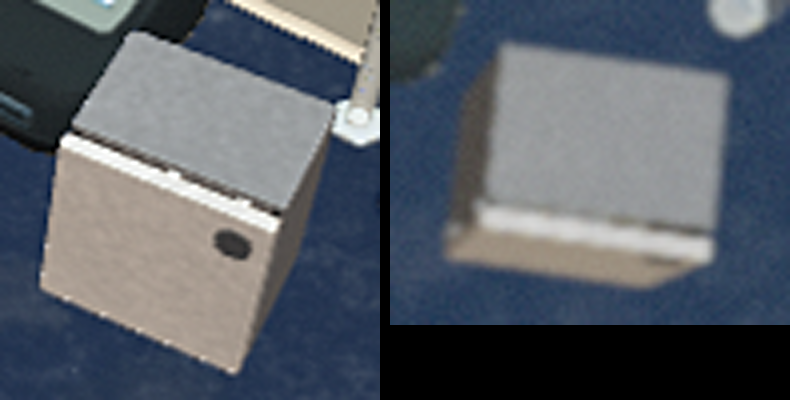

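The crop shows the cupboard's grey top, with the white door edge in front of it. The dark disc is at crop (233,244), about scene pixel (443,256). Next I'll cast the corner rays onto their known heights.

```bash
cat > h.py <<'E'
from workcell import ctrl
import cv2,numpy as np
def ray(n,p):
    m=ctrl.camera_model(n); d=np.array(m["rotation"])@np.linalg.solve(m["mtx"],[p[0],p[1],1]); return np.array(m["eye"]),d/np.linalg.norm(d)
def onz(n,p,z):
    e,d=ray(n,p); return e+d*(z-e[2])/d[2]
def proj(n,P):
    m=ctrl.camera_model(n); q=np.array(m["mtx"])@np.array(m["rotation"]).T@(np.array(P)-m["eye"]); return q[:2]/q[2]
E
python3 - <<'E'
from h import *
S=lambda x,y:((x+.5)/4-.5+385,(y+.5)/4-.5+195)
T=lambda x,y:((x-390+.5)/5-.5+365,(y+.5)/5-.5+175)
# local pts (x,y,z) of cupboard
L=dict(bl=(.055,.08,.19),br=(.055,-.08,.19),dl=(-.076,.08,.188),dr=(-.076,-.08,.188))
px={"scene":dict(bl=S(135,32),br=S(333,103),dl=S(61,140),dr=S(276,228)),"top":dict(bl=T(501,43),br=T(729,74),dl=T(477,222),dr=T(713,261))}
for n in px:
    A=np.array([onz(n,px[n][k],L[k][2])[:2] for k in L]); B=np.array([L[k][:2] for k in L])
    print(n,np.round(A,4).tolist())
    a=A-A.mean(0);b=B-B.mean(0); th=np.arctan2((b[:,0]*a[:,1]-b[:,1]*a[:,0]).sum(),(a*b).sum())
    R=np.array([[np.cos(th),-np.sin(th)],[np.sin(th),np.cos(th)]]); t=A.mean(0)-R@B.mean(0)
    print("yaw",np.degrees(th),"org",t,"res mm",np.round((A-B@R.T-t)*1e3,1).tolist())
    P=np.r_[R@[-.0775,-.055]+t,.158]; print("disc",P,proj("scene",P),"seen",S(233,244),"hinge",R@[-.058,.078]+t)
E
```

```text
scene [[0.6169, -0.3134], [0.6017, -0.4641], [0.4939, -0.2947], [0.4732, -0.4529]]
yaw -6.694884013512495 org [ 0.55686402 -0.38250728] res mm [[-3.9, -4.0], [-0.5, 4.3], [3.2, -0.5], [1.2, 0.2]]
disc [ 0.47348047 -0.42809712  0.158     ] [442.93134345 255.81217596] seen (442.875, 255.625) hinge [ 0.50835291 -0.29827739]
top [[0.6206, -0.3099], [0.6013, -0.4715], [0.4925, -0.2914], [0.4681, -0.4558]]
yaw -7.569585511248194 org [ 0.55601825 -0.38353038] res mm [[-0.5, 1.5], [1.3, -1.4], [1.3, 2.9], [-2.1, -3.0]]
disc [ 0.47194845 -0.42784199  0.158     ] [442.70572913 256.18295495] seen (442.875, 255.625) hinge [ 0.50879864 -0.29856975]
```

The two views agree: yaw is about -7.2° and the disc is at (0.4725, -0.428, 0.158), within about 1 mm of where it appears. I'll close the fingers, keep the tool pointing down, set tool x to the door's outward normal, and go to a standoff in front of the disc.

```bash
python3 -m inch '[[0,0,0,0,0,-9.5,0],[-3,-4,0,0,0,0,0],[-3,-4,0,0,0,0,0],[-3,-4,0,0,0,0,0],[-3,-4,0,0,0,0,0]]' 20
python3 -m inch '[[-3,-4,0,0,0,0,0],[-3,-4,0,0,0,0,0],[-3,-4,0,0,0,0,0],[-3,-4,0,0,0,0,0],[-3,-4,0,0,0,0,0]]'
```

```text
t: 0.72
ee_pos: [0.2647, 0.3753, 0.2142]
eef_rot: [[-0.992, 0.125, -0.0], [0.125, 0.992, -0.0], [0.0, -0.0, -1.0]]
ft_force: [0.2, 0.2, 0.3]
width: 0.478
gripper_force: 0.0
t: 1.35
ee_pos: [0.3884, 0.1581, 0.2144]
eef_rot: [[-0.992, 0.126, -0.0], [0.126, 0.992, 0.0], [0.0, 0.0, -1.0]]
ft_force: [0.2, 0.5, 0.1]
width: 0.007
gripper_force: 0.0
```

```bash
python3 -m inch '[[-0.75,-4.4,0,0,0,0,0],[-0.75,-4.4,0,0,0,0,0],[-0.75,-4.4,0,0,0,0,0],[-0.75,-4.4,0,0,0,0,0],[-0.75,-4.4,0,0,0,0,0]]'
python3 -m inch '[[-0.75,-4.4,0,0,0,0,0],[-0.75,-4.4,0,0,0,0,0],[-0.75,-4.4,0,0,0,0,0],[-0.75,-4.4,0,0,0,0,0],[-0.75,-4.4,0,0,0,0,0]]'
python3 -m inch '[[-0.75,-4.4,0,0,0,0,0],[-0.75,-4.4,0,0,0,0,0],[-0.75,-4.4,0,0,0,0,0],[0,0,3.5,0,0,0,0],[0,0,3.4,0,0,0,0]]'
python3 - <<'E'
from h import *
a=ctrl.get_image("scene")[160:300,350:500]
b=ctrl.get_image("top")[150:260,340:460]
o=np.zeros((420,790,3),np.uint8); o[:,:450]=cv2.resize(a,(450,420)); o[:302,460:]=cv2.resize(b,(330,302))
cv2.imwrite("pics/pre.png",o); print(ctrl.read_state()["ee_pos"])
E
```

```text
t: 1.98
ee_pos: [0.3972, -0.0647, 0.2144]
eef_rot: [[-0.992, 0.126, -0.0], [0.126, 0.992, 0.0], [0.0, 0.0, -1.0]]
ft_force: [0.4, 0.9, -0.1]
width: 0.001
gripper_force: 0.0
t: 2.6
ee_pos: [0.4068, -0.2876, 0.2142]
eef_rot: [[-0.992, 0.126, -0.0], [0.126, 0.992, 0.001], [0.0, 0.001, -1.0]]
ft_force: [0.5, -0.2, 0.3]
width: 0.009
gripper_force: 0.0
t: 3.22
ee_pos: [0.4126, -0.4206, 0.1443]
eef_rot: [[-0.992, 0.127, -0.0], [0.127, 0.992, 0.0], [0.0, 0.0, -1.0]]
ft_force: [0.2, 0.1, 0.2]
width: 0.005
gripper_force: 0.0
[ 0.41087202 -0.41727163  0.14065574]
```

View pics/pre.png

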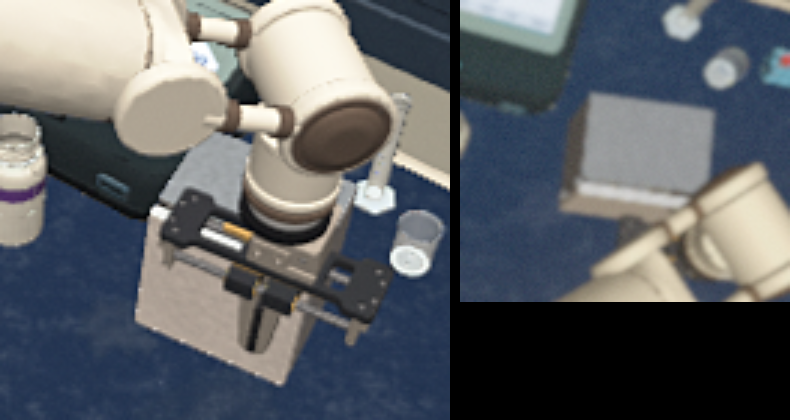

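The picture shows the closed fingers in front of the disc and the hand clear of the cupboard top. I'll approach in small steps and watch the force.

```bash
python3 -m inch '[[-1.5,0,0,0,0,0,0],[-1.5,0,0,0,0,0,0],[-0.7,0,0,0,0,0,0],[-0.5,0,0,0,0,0,0],[0,0,0,0,0,0,0]]'
python3 -m inch '[[-0.3,0,0,0,0,0,0],[0,0,0,0,0,0,0],[-0.2,0,0,0,0,0,0],[-0.1,0,0,0,0,0,0],[0,0,0,0,0,0,0]]'
```

```text
t: 3.95
ee_pos: [0.4549, -0.4254, 0.1458]
eef_rot: [[-0.992, 0.125, 0.0], [0.125, 0.992, -0.0], [-0.0, -0.0, -1.0]]
ft_force: [0.9, -1.3, 0.3]
width: 0.004
gripper_force: 0.0
t: 4.58
ee_pos: [0.4606, -0.4262, 0.1456]
eef_rot: [[-0.992, 0.126, -0.0], [0.126, 0.992, -0.0], [0.0, -0.0, -1.0]]
ft_force: [0.1, -0.1, -0.4]
width: 0.007
gripper_force: 0.0
```

```bash
python3 -m inch '[[-0.2,0,0,0,0,0,0],[0,0,0,0,0,0,0],[-0.2,0,0,0,0,0,0],[0,0,0,0,0,0,0],[0,0,0,0,0,0,0]]'
```

```text
t: 5.2
ee_pos: [0.4642, -0.4268, 0.1456]
eef_rot: [[-0.992, 0.126, -0.001], [0.126, 0.992, -0.0], [0.0, -0.0, -1.0]]
ft_force: [-3.2, -0.5, 0.2]
width: 0.004
gripper_force: 1.4
```

```bash
python3 -m inch '[[-0.2,0,0,0,0,0,0],[0,0,0,0,0,0,0],[-0.1,0,0,0,0,0,0],[0,0,0,0,0,0,0],[0,0,0,0,0,0,0]]'
```

```text
t: 5.82
ee_pos: [0.4675, -0.4271, 0.1456]
eef_rot: [[-0.992, 0.126, 0.0], [0.126, 0.992, -0.0], [-0.0, -0.0, -1.0]]
ft_force: [-4.8, -2.2, -0.3]
width: 0.006
gripper_force: 1.7
```

Contact came at x of about 0.463, with the 4 N spring force. I'll press on until I feel the stop.

```bash
python3 -m inch '[[-0.1,0,0,0,0,0,0],[0,0,0,0,0,0,0],[-0.1,0,0,0,0,0,0],[0,0,0,0,0,0,0],[0,0,0,0,0,0,0]]'
```

```text
t: 6.45
ee_pos: [0.4686, -0.4272, 0.1456]
eef_rot: [[-0.992, 0.126, -0.002], [0.126, 0.992, 0.001], [0.002, 0.0, -1.0]]
ft_force: [-6.6, -1.2, 2.0]
width: 0.004
gripper_force: 3.5
```

```bash
python3 -m inch '[[-0.1,0,0,0,0,0,0],[0,0,0,0,0,0,0],[-0.1,0,0,0,0,0,0],[0,0,0,0,0,0,0],[0,0,0,0,0,0,0]]'
```

```text
t: 7.08
ee_pos: [0.4687, -0.4273, 0.1456]
eef_rot: [[-0.992, 0.126, -0.006], [0.126, 0.992, 0.002], [0.006, 0.001, -1.0]]
ft_force: [-14.7, -0.0, 5.1]
width: 0.005
gripper_force: 7.2
```

The door is on the stop: force is at 15 N and x no longer moves. Now I'll back off, rise, and look.

```bash
python3 -m inch '[[1,0,0,0,0,0,0],[2,0,0,0,0,0,0],[3,0,0,0,0,0,0],[4,0,0,0,0,0,0],[4,0,0,0,0,0,0]]'
python3 -m inch '[[0,0,-4,0,0,0,0],[0,0,-4,0,0,0,0],[0,-2,-2,0,0,0,0],[0,0,0,0,0,0,0],[0,0,0,0,0,0,0]]'
python3 - <<'E'
from h import *
a=ctrl.get_image("scene")[160:300,350:500]
b=ctrl.get_image("top")[150:260,340:460]
o=np.zeros((420,790,3),np.uint8); o[:,:450]=cv2.resize(a,(450,420)); o[:302,460:]=cv2.resize(b,(330,302))
cv2.imwrite("pics/ajar.png",o)
E
```

```text
t: 7.7
ee_pos: [0.3325, -0.4092, 0.1457]
eef_rot: [[-0.992, 0.125, 0.002], [0.125, 0.992, -0.0], [-0.002, 0.0, -1.0]]
ft_force: [-0.1, 0.9, 0.5]
width: 0.005
gripper_force: 0.0
t: 8.32
ee_pos: [0.3303, -0.4285, 0.2442]
eef_rot: [[-0.992, 0.125, 0.0], [0.125, 0.992, 0.002], [0.0, 0.002, -1.0]]
ft_force: [-0.1, -0.3, -0.2]
width: 0.007
gripper_force: 0.0
```

View pics/ajar.png

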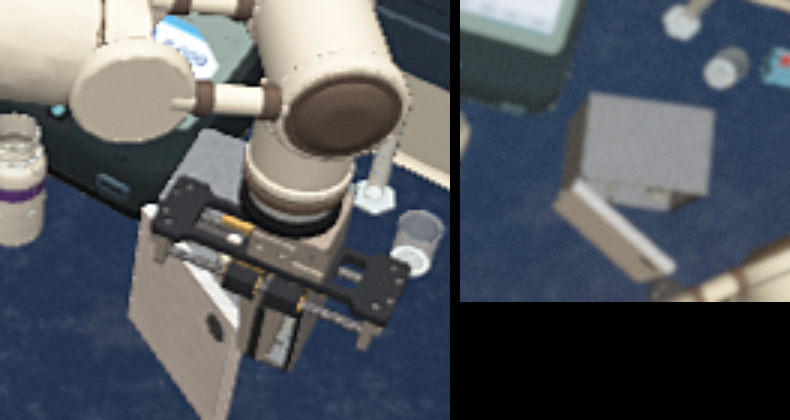

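The door stands ajar. Its free top corner is at crop (668,270) in the top view, about pixel (416,248). I'll check the angle against that and work out where to enter behind the door.

```bash
python3 - <<'E'
from h import *
p=onz("top",((668-460)/2.75+340,270/2.75+150),.188)[:2]
y=np.radians(-7.2); u=-np.array([np.cos(y),np.sin(y)]); v=np.array([-np.sin(y),np.cos(y)]); h=np.array([.5086,-.2984])
d=p-h; print(p,np.linalg.norm(d),"th",np.arctan2(d@u,-d@v))
e=ctrl.read_state()["ee_pos"][:2]
for th,r,o in((.6,.115,.04),(.6,.115,.018),(.8,.115,.016),(1.0,.115,.015),(1.2,.115,.015),(1.4,.115,.015),(1.6,.115,.016),(1.68,.115,.017)):
    q=h+r*(-np.cos(th)*v+np.sin(th)*u)+o*(-np.cos(th)*u-np.sin(th)*v); D=q-e; print(th,q.round(3),"tool cm",(D@u*100).round(1),(D@v*100).round(1)); e=q
E
```

```text
[ 0.3931102  -0.40606005] 0.15788787346958666 th 0.6948074583160578
0.6 [ 0.462 -0.411] tool cm -12.9 3.4
0.6 [ 0.446 -0.396] tool cm 1.8 1.2
0.8 [ 0.426 -0.38 ] tool cm 2.1 1.3
1.0 [ 0.411 -0.361] tool cm 1.7 1.7
1.2 [ 0.401 -0.341] tool cm 1.3 1.9
1.4 [ 0.394 -0.319] tool cm 0.9 2.1
1.6 [ 0.393 -0.296] tool cm 0.5 2.2
1.68 [ 0.393 -0.288] tool cm 0.1 0.8
```

The corner is 18 mm off the hinge axis, so this reads as th ≈ 0.59, as expected. Next I'll go over the door and down behind it.

```bash
python3 -m inch '[[-4.3,1.1,0,0,0,0,0],[-4.3,1.1,0,0,0,0,0],[-4.3,1.2,0,0,0,0,0],[0,0,0,0,0,0,0],[0,0,2,0,0,0,0]]'
python3 -m inch '[[0,0,3,0,0,0,0],[0,0,3,0,0,0,0],[0,0,2.5,0,0,0,0],[0,0,0,0,0,0,0],[0,0,0,0,0,0,0]]'
```

```text
t: 9.05
ee_pos: [0.4624, -0.4127, 0.2258]
eef_rot: [[-0.992, 0.125, 0.001], [0.125, 0.992, -0.002], [-0.001, -0.002, -1.0]]
ft_force: [-0.0, -0.5, 0.1]
width: 0.002
gripper_force: 0.0
t: 9.68
ee_pos: [0.4618, -0.4127, 0.1411]
eef_rot: [[-0.992, 0.127, 0.0], [0.127, 0.992, -0.0], [-0.0, -0.0, -1.0]]
ft_force: [0.3, 0.9, -0.2]
width: 0.007
gripper_force: 0.0
```

The fingers are behind the door with no contact. I'll sweep it open along the arc.

```bash
python3 -m inch '[[0.9,0.6,0,0,0,0,0],[0.9,0.6,0,0,0,0,0],[1.0,0.7,0,0,0,0,0],[1.1,0.7,0,0,0,0,0],[0.8,0.8,0,0,0,0,0]]'
python3 -m inch '[[0.9,0.9,0,0,0,0,0],[0.7,0.9,0,0,0,0,0],[0.6,1.0,0,0,0,0,0],[0.5,1.0,0,0,0,0,0],[0.4,1.1,0,0,0,0,0]]'
```

```text
t: 10.3
ee_pos: [0.4195, -0.3721, 0.141]
eef_rot: [[-0.992, 0.126, 0.001], [0.126, 0.992, -0.001], [-0.001, -0.001, -1.0]]
ft_force: [1.1, -0.3, 0.6]
width: 0.004
gripper_force: 0.5
t: 10.92
ee_pos: [0.3951, -0.3194, 0.1406]
eef_rot: [[-0.992, 0.126, -0.0], [0.126, 0.992, -0.0], [0.0, -0.0, -1.0]]
ft_force: [-0.1, -0.4, 0.4]
width: 0.007
gripper_force: 0.5
```

```bash
python3 -m inch '[[0.3,1.1,0,0,0,0,0],[0.2,1.1,0,0,0,0,0],[0.1,0.9,0,0,0,0,0],[0,0.6,0,0,0,0,0],[0,0,0,0,0,0,0]]'
```

```text
t: 11.55
ee_pos: [0.394, -0.2821, 0.1404]
eef_rot: [[-0.992, 0.125, -0.0], [0.125, 0.992, 0.001], [0.001, 0.001, -1.0]]
ft_force: [0.8, 0.4, -0.7]
width: 0.006
gripper_force: 0.0
```

Now I'll back away from the inner face, rise clear, and look.

```bash
python3 -m inch '[[0,-2,0,0,0,0,0],[0,-3,0,0,0,0,0],[0,-3,0,0,0,0,0],[0,0,-5,0,0,0,0],[0,0,-5,0,0,0,0]]'
python3 -m inch '[[0,-5,-3,0,0,0,0],[0,-5,0,0,0,0,0],[0,-4,0,0,0,0,0],[0,0,0,0,0,0,0],[0,0,0,0,0,0,0]]'
python3 - <<'E'
from h import *
a=ctrl.get_image("scene"); b=ctrl.get_image("top")
o=np.zeros((420,790,3),np.uint8); o[:,:450]=cv2.resize(a[160:300,330:480],(450,420)); o[:302,460:]=cv2.resize(b[150:260,340:460],(330,302))
cv2.imwrite("pics/open.png",o); cv2.imwrite("pics/top_end.png",b); cv2.imwrite("pics/scene_end.png",a)
E
```

```text
t: 12.18
ee_pos: [0.383, -0.3636, 0.2411]
eef_rot: [[-0.992, 0.127, -0.001], [0.127, 0.992, 0.001], [0.001, 0.001, -1.0]]
ft_force: [0.6, -0.3, -0.0]
width: 0.003
gripper_force: 0.0
t: 12.8
ee_pos: [0.3659, -0.5012, 0.2702]
eef_rot: [[-0.992, 0.126, -0.0], [0.126, 0.992, 0.001], [0.0, 0.001, -1.0]]
ft_force: [0.0, -0.4, 0.7]
width: 0.003
gripper_force: 0.0
```

View pics/open.png

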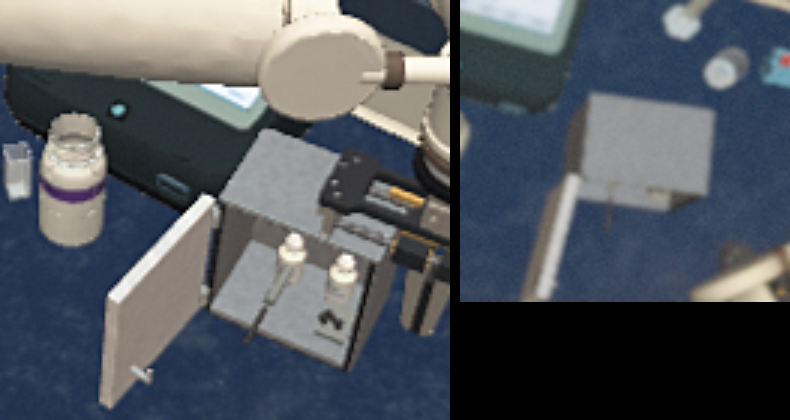

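View pics/scene_end.png

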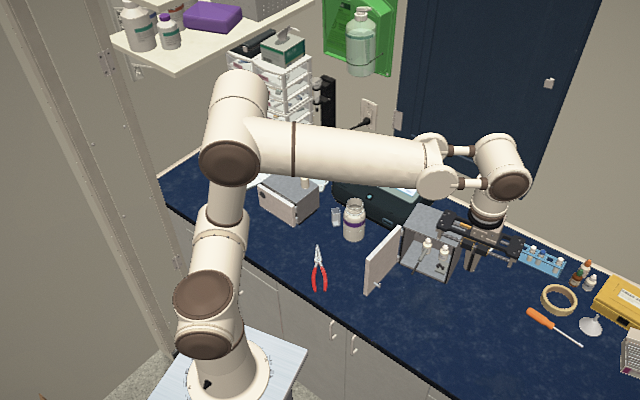

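The door is open a little past square and is staying there. The low cupboard is shut, the bottles, cell and box are undisturbed, and the gripper hangs clear at z = 0.27. I'm handing in.

```bash
python3 -c "
from workcell import ctrl
print(ctrl.hand_in())"
```

```text
the job is handed in; nothing more can be done
None
```

The tall cupboard's door was pressed until the catch let go, sprang ajar to about 0.6 rad, and was then pushed from its inner side to a little past square; I saw no change to the low cupboard or the other things in the last picture, and the job is handed in at about 13 s of the 43 s allowed.

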